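Mirror the tasting canisters onto the counter rack

ROBOT

A 6-joint arm with a two-finger parallel gripper is mounted at the origin on a cart in front of the work surface, level with it; the furniture and walls round the work are solid. World frame = base frame: x ahead of the robot, y to its left, z up, the work surface at z = 0. Lengths are in m, angles in rad, forces in N, time in s.
With the tool pointing down it reaches from about 0.35 to 0.975 m from the base axis. Payload 4.9 kg.
Tool frame: the origin (TCP) lies at the very end of the fingers, on their centre line; the grasp point (between the pads) lies 19 mm behind it; x points along the fingers, y is the direction in which the jaws open and shut, and the axes are right-handed (so a half turn about x gives the same grasp; the last joint's range is limited). The gripper opens to 85 mm and grips with 20 to 120 N. Pads are 22 mm wide; open, the fingers measure 114 mm over their backs; the gripper's body (76 mm by 85 mm) begins 54 mm behind the grasp point. The pads swing forward as they close: fully open they stand 13 mm farther back than shut.
Start: joints at [1.162, 0.053, 1.613, -0, 1.476, -0.119], TCP at [0.179, 0.599, 0.231] pointing down, gripper open.
Joint ranges: [-3.01, 3.01], [-1.01, 2.22], [0.06, 2.58], [-1.02, 4.17], [0.09, 2.62], [-3.14, 3.14]. Speed limits (rad/s): [2.57, 2.57, 3.14, 3.14, 3.14, 3.14].

INTERFACE

Orientations are given as a rotation vector (axis times angle).
In Python, from station import ctrl gives the robot as it stands. The module is installed in compiled form; this text tells all that it offers.
- The arm moves only by the shell command python3 -m handwheel 'ROWS' [FORCE]. ROWS is JSON, one flat list of numbers, 7 for each row, row after row: the opening, from 0 (shut) to 1 (fully open), then the shift along the tool's x, y, z in m, then the turn, a rotation vector about the tool's x, y, z in degrees. A call has 1 to 12 rows; each row is the pose to reach, as a shift and turn from the pose commanded when the call began, along the tool's axes at that moment; what a row does not reach only later rows make up. A row lasts 1/12 s, in which the tool goes at most 41.7 mm and 7.16 degrees, less where a joint would pass 70% of its speed; a pose out of reach is approached as far as the arm can. A call with a gripper value outside its range is refused whole. The fingers move at their own pace and stop on an object; FORCE is the grip in N (left out, the last holds). Time passes only in rows, so rows that repeat a pose let the fingers close. It gives the time, the measured TCP pose, the force and the opening at its end, in the units of the state.
- ctrl.get_obs(): the state, without advancing time (a new reading comes with each control period).
- ctrl.get_image(name): name is "side" or "top" or "wrist"; returns (picture, depth): 400x640x3 uint8, blue, green, red; 400x640 float32, m along the optical axis (not along the pixel's ray), 0 where there is no reading.
- ctrl.camera_params(name): a dict with "fov_y" (degrees; the focal length in pixels is half the picture's height over the tangent of half this angle, whatever the lens; pixels are square), "cx", "cy" (the principal point, pixels), "R" (3x3) and "t" (3): a world point X has camera coordinates R X + t; the wrist camera has in their place "hand_eye" (4x4, takes a point from camera to tool coordinates, whose origin is the TCP and whose axes are the tool frame's). Camera axes: x right, y down, z forward; pixel columns grow to the right and rows downward; lengths in m; the calibration is good to about 2 mm. The wrist camera is an equidistant fisheye: a pixel r from the principal point sees the ray r / f radians off the axis. A picture is of the moment at which its call begins: read the wrist's pose just before it. camera_params takes no time and is no camera call.
- ctrl.finish_job(): hands the job in, once; it reports no verdict.
The state is a dict: "t": time; "q": joint angles; "dq": joint speeds; "effort": joint torques, N m; "tool_pos": TCP position; "tool_rot": TCP orientation; "contact_force": force on the tool from outside, world axes, zero at the start; "wrist_torque": the same for the moment, N m; "opening": finger opening in m.
Only numpy, scipy, OpenCV 4.12 (cv2) and the standard library are available. Lean on these libraries where they do the work, as an engineer would, in place of code of your own. Each camera call takes 0.05 s, during which the arm holds its last target.

TASK

Move the four tasting canisters from the steel tray into the wooden counter rack in reverse order, so that customers on the far side see the same row as we do: the canister farthest left on the tray goes into the bay farthest right, the second from the left into the second bay from the right, and so on, as seen from the robot. Stand each one upright in the middle of the cork disc of its bay, set down rather than dropped, never tip one over, and leave the bell, the tape roll and the scoop where they are.

Things in the scene. Friction and masses are not known exactly. Their poses are not given: they have to be found in the camera images.
- can_slim: the slim round metal canister with a flat lid: body 40 mm diameter, 62 mm tall, the tallest. Loose, 90 to 230 g, lid fixed and flush with the body; stands on its mat, top 10 mm above the worktop. Origin: centre of its underside; z up along its axis. Wall straight up to 54 mm; pinch it about 30 mm above the foot, fingers in front of and behind the row.
- can_knob: the wide squat round metal canister with a black ball knob on its lid: body 56 mm diameter, lid rim at 42 mm, 56 mm tall with the knob. Loose, 90 to 230 g, lid fixed and flush with the body; stands on its mat, top 10 mm above the worktop. Origin: centre of its underside; z up along its axis. Wall straight up to 42 mm; pinch it about 30 mm above the foot, fingers in front of and behind the row.
- can_square: the square metal canister with a flat lid: body 42 x 42 mm, 56 mm tall; x and y of its frame are square to its faces. Loose, 90 to 230 g, lid fixed and flush with the body; stands on its mat, top 10 mm above the worktop. Origin: centre of its underside; z up along its axis. Wall straight up to 50 mm; pinch it about 30 mm above the foot, fingers in front of and behind the row.
- can_dome: the round metal canister with a plain domed lid and no knob: body 48 mm diameter, 58 mm tall. Loose, 90 to 230 g, lid fixed and flush with the body; stands on its mat, top 10 mm above the worktop. Origin: centre of its underside; z up along its axis. Wall straight up to 42 mm; pinch it about 30 mm above the foot, fingers in front of and behind the row.
- mat_slim: thin square cork mat, 72 x 72 x 4 mm, fixed on the tray; it marks the place in the tray's row where the slim round canister stands at the start. Origin: centre of its underside, 6 mm above the worktop; axes parallel to the tray's. All four mats look alike and are partly covered by their canisters.
- mat_knob: thin square cork mat, 72 x 72 x 4 mm, fixed on the tray; it marks the place in the tray's row where the wide knobbed canister stands at the start. Origin: centre of its underside, 6 mm above the worktop; axes parallel to the tray's. All four mats look alike and are partly covered by their canisters.
- mat_square: thin square cork mat, 72 x 72 x 4 mm, fixed on the tray; it marks the place in the tray's row where the square canister stands at the start. Origin: centre of its underside, 6 mm above the worktop; axes parallel to the tray's. All four mats look alike and are partly covered by their canisters.
- mat_dome: thin square cork mat, 72 x 72 x 4 mm, fixed on the tray; it marks the place in the tray's row where the domed canister stands at the start. Origin: centre of its underside, 6 mm above the worktop; axes parallel to the tray's. All four mats look alike and are partly covered by their canisters.
- tray: low steel tray, wire handles at both ends, 100 mm (x) by 310 mm (y), rim 10 mm high, fixed, left or right of the rack. The canisters start on it in a row along its y, at y = +112.5, +37.5, -37.5, -112.5 mm. Origin: centre of its underside, on the worktop; +x away from the robot, +y to the robot's left, within 0.25 rad.
- rack: wooden rack, 100 (x) by 315 mm (y), fixed. Four bays along y, each with a 62 mm cork disc (top 17 mm above the worktop) at x = 0, y = +112.5, +37.5, -37.5, -112.5 mm. Partitions 6 mm thick, tops at 28 mm, between bays and at both ends, 69 mm clear; bays open front and back. Origin: centre of its underside; +x away from the robot, +y to its left, within 0.25 rad.
- counter_bell: bystander: grey call bell with black foot, 76 mm diameter, 59 mm high, loose behind the work; origin at the centre of its underside.
- tape_roll: bystander: roll of brown tape lying flat, about 92 mm diameter, 48 mm high, loose at the right; origin at the centre of its underside.
- scoop: bystander: grey metal sweet scoop, 46 x 167 x 47 mm, loose at the left; origin at the middle of its underside.

How it is judged:
By the outcome, as a careful person would: the job done as asked, in the order asked, and still so for the second after the job is handed in, with the robot touching nothing.
It also fails if it takes over 123 s, if anything falls off the work surface, if the arm or the gripper's body presses on something with over 40 N, if the wrist force passes 120 N, or if a joint passes its speed limit or range.

## Working session

There is one attempt and no reset: what is moved stays moved. The work goes in short steps, Python scripts to look and compute and a shell command to move; the robot and the scene stay as the last step left them, time stands still between calls to the robot, and variables do not carry over. Pictures are saved under pics/ and viewed, and the job is handed in when it is done.

```bash
mkdir -p pics; ls; python3 - <<'E'
from station import ctrl
import cv2,numpy as np
np.set_printoptions(precision=4,suppress=True)
print(ctrl.get_obs())
for n in("top","side","wrist"):
    p=ctrl.camera_params(n); print(n,p)
    im,d=ctrl.get_image(n); cv2.imwrite(f"pics/{n}0.png",im); np.save(f"pics/{n}0d.npy",d)
E
```

```text
pics
{'t': 0.0, 'q': array([ 1.162 ,  0.0533,  1.6143, -0.    ,  1.476 , -0.119 ]), 'dq': array([ 0.0017,  0.0003,  0.0013,  0.0001, -0.0008, -0.0012]), 'effort': array([ -0.0011, -39.369 , -37.0175,  -0.0002,   0.0071,  -0.    ]), 'tool_pos': array([0.1783, 0.5983, 0.23  ]), 'tool_rot': array([ 0.2259,  1.5593, -0.2291]), 'contact_force': array([-0.3791,  0.6848,  0.3841]), 'wrist_torque': array([-0.0212,  0.0089, -0.027 ]), 'opening': 0.08508639633043867}
top {'fov_y': 50.195874943077996, 'cx': 322.2887657335466, 'cy': 198.1862449324201, 'R': array([[-0.002 , -0.9999,  0.0109],
       [-0.9817, -0.0001, -0.1903],
       [ 0.1903, -0.0111, -0.9817]]), 't': array([-0.0043,  0.5581,  1.3742])}
side {'fov_y': 48.93781102120293, 'cx': 314.71532421148856, 'cy': 213.26614760772281, 'R': array([[ 0.9897, -0.1428,  0.0047],
       [-0.0553, -0.4131, -0.909 ],
       [ 0.1318,  0.8994, -0.4167]]), 't': array([-0.559 ,  0.0596,  1.5299])}
wrist {'fov_y': 65.70646984690485, 'cx': 317.6725622349685, 'cy': 200.15526169735895, 'hand_eye': array([[-0.    , -0.2725,  0.9622, -0.1424],
       [ 1.    , -0.0003, -0.0001, -0.0001],
       [ 0.0004,  0.9622,  0.2725, -0.0703],
       [ 0.    ,  0.    ,  0.    ,  1.    ]])}
```

View pics/top0.png

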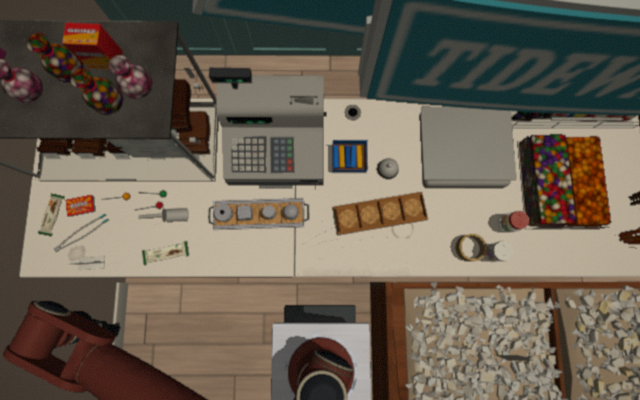

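View pics/side0.png

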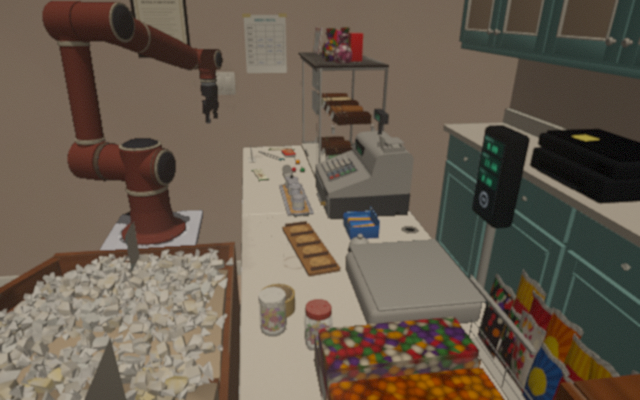

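View pics/wrist0.png

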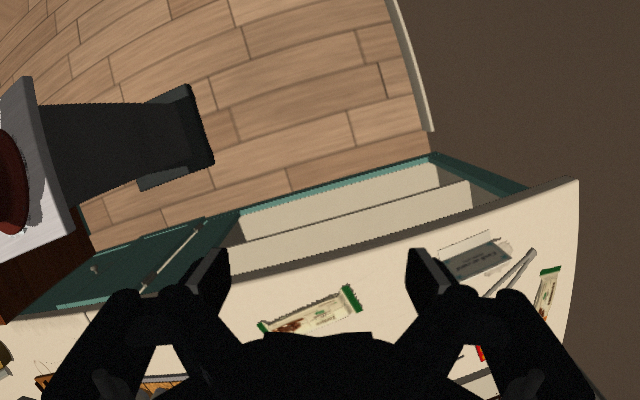

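```bash
cat > h.py <<'E'
import numpy as np,cv2
from station import ctrl
from scipy.spatial.transform import Rotation as Ro
np.set_printoptions(precision=4,suppress=True)
H,W=400,640
def ray(name,uv,pose=None):
    p=ctrl.camera_params(name); f=H/2/np.tan(np.radians(p['fov_y'])/2)
    x=(np.atleast_2d(uv)-[p['cx'],p['cy']])/f
    if name=='wrist':
        r=np.linalg.norm(x,axis=1)+1e-12
        d=np.c_[x*(np.sin(r)/r)[:,None],np.cos(r)]
        he=p['hand_eye']; Rt=Ro.from_rotvec(pose[1]).as_matrix()
        return Rt@he[:3,3]+pose[0],(Rt@he[:3,:3]@d.T).T
    d=np.c_[x,np.ones(len(x))]
    return -p['R'].T@p['t'],d@p['R']
def onplane(name,uv,z,pose=None):
    o,d=ray(name,uv,pose); return o+d*((z-o[2])/d[:,2])[:,None]
def proj(name,X,pose=None):
    X=np.atleast_2d(X);p=ctrl.camera_params(name); f=H/2/np.tan(np.radians(p['fov_y'])/2)
    if name=='wrist':
        he=p['hand_eye']; Rt=Ro.from_rotvec(pose[1]).as_matrix()
        c=((X-pose[0])@Rt-he[:3,3])@he[:3,:3]
        n=np.linalg.norm(c[:,:2],axis=1)+1e-12; th=np.arctan2(n,c[:,2])
        return c[:,:2]/n[:,None]*th[:,None]*f+[p['cx'],p['cy']]
    c=X@p['R'].T+p['t']; return c[:,:2]/c[:,2:]*f+[p['cx'],p['cy']]
def shoot(name,fn):
    o=ctrl.get_obs(); pose=(o['tool_pos'],o['tool_rot'])
    im,d=ctrl.get_image(name); cv2.imwrite('pics/'+fn+'.png',im); np.savez('pics/'+fn+'.npz',d=d,p=pose[0],r=pose[1]); return im,d,pose
E
python3 - <<'E'
from h import *
im=cv2.imread('pics/top0.png')
c=im[175:255,200:435]; cv2.imwrite('pics/topz.png',cv2.resize(c,None,fx=3.4,fy=3.4,interpolation=cv2.INTER_CUBIC))
o=ctrl.get_obs(); print(Ro.from_rotvec(o['tool_rot']).as_matrix())
d=np.load('pics/top0d.npy')
pts={'regfront':(270,184),'regmid':(270,160),'rackL':(337,222),'blue':(350,145),'bell':(388,167)}
for k,(u,v) in pts.items():
    z=d[v,u]; o_,dd=ray('top',(u,v)); print(k,z,o_+dd[0]*z)
E
```

```text
[[-0.0006  0.2858  0.9583]
 [-0.0015  0.9583 -0.2858]
 [-1.     -0.0016 -0.0002]]
regfront 1.4429876 [0.6084 0.1717 0.0459]
regmid 1.3708519 [0.668  0.1637 0.131 ]
rackL 1.438736 [ 0.4813 -0.0545  0.0281]
blue 1.4940374 [ 0.7532 -0.1025  0.0251]
bell 1.4624373 [ 0.6691 -0.2302  0.0424]
```

View pics/topz.png

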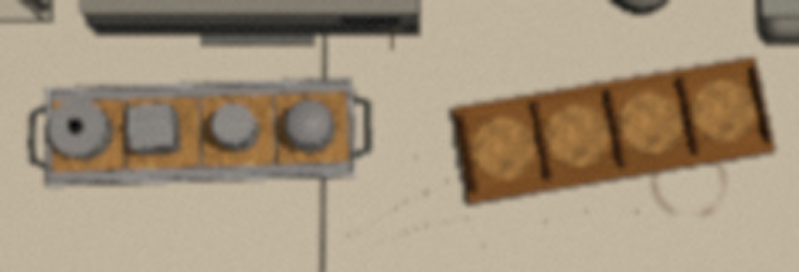

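```bash
python3 - <<'E'
from h import *
def P(z,*uv): 
    uv=(np.array(uv)+.5)/3.4-.5+[200,175]; return onplane('top',uv,z)
print('knob',P(.052,(78,128)),'sq',P(.066,(152,128)),'slim',P(.072,(232,126)),'dome',P(.05,(308,126)))
t=P(.010,(47,89),(350,80),(352,176),(46,185));print('tray',t,t.mean(0))
r=P(.028,(452,110),(754,60),(773,150),(470,203));print('rack',r,r.mean(0))
d=P(.017,(503,147),(576,135),(651,121),(727,109));print('discs',d,d.mean(0))
dd=d[0]-d[-1];print(np.arctan2(-dd[0],dd[1]),np.linalg.norm(dd))
E
```

```text
knob [[0.5107 0.3261 0.052 ]] sq [[0.5084 0.2516 0.066 ]] slim [[0.5094 0.1737 0.072 ]] dome [[0.5129 0.102  0.05  ]]
tray [[0.5573 0.3684 0.01  ]
 [0.5666 0.0626 0.01  ]
 [0.4687 0.0599 0.01  ]
 [0.4599 0.3649 0.01  ]] [0.5131 0.214  0.01  ]
rack [[ 0.5326 -0.04    0.028 ]
 [ 0.5836 -0.3445  0.028 ]
 [ 0.4922 -0.3592  0.028 ]
 [ 0.4396 -0.0571  0.028 ]] [ 0.512  -0.2002  0.028 ]
discs [[ 0.4969 -0.0912  0.017 ]
 [ 0.509  -0.1646  0.017 ]
 [ 0.5232 -0.2405  0.017 ]
 [ 0.5355 -0.3176  0.017 ]] [ 0.5162 -0.2035  0.017 ]
0.16869302911645395 0.22965222929825554
```

```bash
python3 -m handwheel '[1,-0.02,-0.363,0.455,72,0,0, 1,-0.02,-0.363,0.455,72,0,0, 1,-0.02,-0.363,0.455,72,0,0, 1,-0.02,-0.363,0.455,72,0,0, 1,-0.02,-0.363,0.455,72,0,0, 1,-0.02,-0.363,0.455,72,0,0, 1,-0.02,-0.363,0.455,72,0,0, 1,-0.02,-0.363,0.455,72,0,0, 1,-0.02,-0.363,0.455,72,0,0, 1,-0.02,-0.363,0.455,72,0,0, 1,-0.02,-0.363,0.455,72,0,0, 1,-0.02,-0.363,0.455,72,0,0]'
```

```text
t: 1.15
tool_pos: [0.4645, 0.1867, 0.2484]
tool_rot: [1.192, 1.22, -1.191]
contact_force: [0.6, 1.2, 0.0]
opening: 0.0853
```

```bash
python3 - <<'E'
from h import *
o=ctrl.get_obs();print(o['q']);R=Ro.from_rotvec(o['tool_rot']).as_matrix();print(R)
print((np.array([.51,.12,.25])-o['tool_pos'])@R)
E
```

```text
[ 0.2334 -0.2614  1.8755  0.0001  1.5273  0.2096]
[[ 0.0002  0.9997  0.0238]
 [ 0.0002  0.0238 -0.9997]
 [-1.      0.0002 -0.0002]]
[-0.0016  0.0439  0.0678]
```

```bash
python3 -m handwheel '[1,0,0.044,0.065,0,0,0, 1,0,0.044,0.065,0,0,0, 1,0,0.044,0.065,0,0,0, 1,0,0.044,0.065,0,0,0]'; python3 - <<'E'
from h import *
im,d,pose=shoot('wrist','w1'); print(pose)
E
```

```text
t: 1.48
tool_pos: [0.5099, 0.1232, 0.248]
tool_rot: [1.193, 1.22, -1.195]
contact_force: [0.5, 1.0, -0.1]
opening: 0.0857
(array([0.5099, 0.1232, 0.248 ]), array([ 1.1934,  1.22  , -1.1947]))
```

View pics/w1.png

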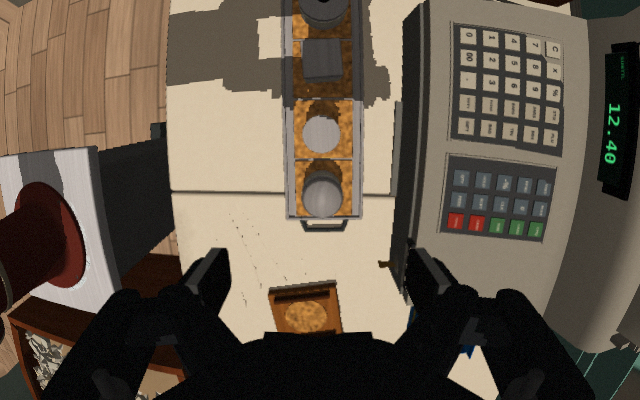

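```bash
cat >> h.py <<'E'
def world(name,d,pose=None):
    v,u=np.mgrid[0:H,0:W]; uv=np.c_[u.ravel(),v.ravel()]
    o,D=ray(name,uv,pose)
    p=ctrl.camera_params(name)
    if name=='wrist':
        f=H/2/np.tan(np.radians(p['fov_y'])/2); r=np.linalg.norm((uv-[p['cx'],p['cy']])/f,axis=1); s=d.ravel()/np.cos(r)
    else: s=d.ravel()
    X=o+D*s[:,None]; X[d.ravel()==0]=np.nan; return X.reshape(H,W,3)
def load(fn):
    z=np.load('pics/'+fn+'.npz'); return cv2.imread('pics/'+fn+'.png'),z['d'],(z['p'],z['r'])
E
python3 - <<'E'
from h import *
im,d,pose=load('w1')
X=world('wrist',d,pose)
print('table z',np.nanmedian(X[200:240,230:280,2]), 'matz',X[165,320],X[112,330])
for n,(u,v),zt in(('slim',(322,133),.072),('dome',(323,193),.068),('sq',(321,58),.066)):
    print(n,X[v,u])
for n,zt,ylo,yhi in(('slim',.072,.14,.21),('sq',.066,.21,.29),('dome',.05,.06,.14)):
    m=(X[...,2]>zt-(.012 if n!='dome' else .004))&(X[...,2]<.09)&(X[...,1]>ylo)&(X[...,1]<yhi)&(abs(X[...,0]-.51)<.06)
    m=m.astype(np.uint8)
    cs,_=cv2.findContours(m,cv2.RETR_EXTERNAL,cv2.CHAIN_APPROX_NONE); c=max(cs,key=cv2.contourArea)
    w=onplane('wrist',c[:,0].astype(float),zt,pose)
    (cx,cy),(a,b),ang=cv2.minAreaRect((w[:,:2]*1000).astype(np.float32))
    print(n,len(c),'rect',cx,cy,a,b,ang,'enc',cv2.minEnclosingCircle((w[:,:2]*1000).astype(np.float32)))
E
```

```text
table z -0.00014894547193955443 matz [0.511  0.1302 0.0103] [0.5217 0.1961 0.0108]
slim [0.5118 0.1737 0.072 ]
dome [0.5145 0.1087 0.0657]
sq [0.5092 0.2525 0.0667]
slim 113 rect 511.0785827636719 172.93528747558594 38.61526107788086 38.40595626831055 86.07758331298828 enc ((510.65985107421875, 173.132568359375), 20.124786376953125)
sq 151 rect 509.66717529296875 252.4337158203125 42.3017463684082 42.816131591796875 6.189673900604248 enc ((509.38995361328125, 253.2102813720703), 28.453046798706055)
dome 126 rect 513.7945556640625 100.1137466430664 48.04555892944336 48.460506439208984 1.1826069355010986 enc ((513.3889770507812, 100.1398696899414), 25.492210388183594)
```

```bash
python3 -m handwheel '[1,0,0.01,0.4,0,0,0, 1,0,0.01,0.4,0,0,0, 1,0,0.01,0.4,0,0,0, 1,0,0.01,0.4,0,0,0, 1,0,0.01,0.4,0,0,0, 1,0,0.01,0.4,0,0,0, 1,0,0.01,0.4,0,0,0, 1,0,0.01,0.4,0,0,0, 1,0,0.01,0.4,0,0,0, 1,0,0.01,0.4,0,0,0, 1,0,0.01,0.4,0,0,0, 1,0,0.01,0.4,0,0,0]'; python3 - <<'E'
from h import *
im,d,pose=shoot('wrist','w2'); print(pose)
E
```

```text
t: 2.53
tool_pos: [0.5293, -0.2742, 0.248]
tool_rot: [1.192, 1.222, -1.191]
contact_force: [-0.4, 1.3, 0.6]
opening: 0.0855
(array([ 0.5293, -0.2742,  0.248 ]), array([ 1.1919,  1.222 , -1.1912]))
```

View pics/w2.png

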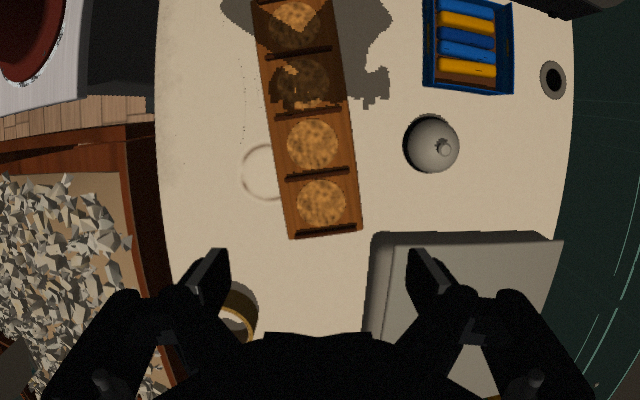

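```bash
python3 - <<'E'
from h import *
im,d,pose=load('w2')
X=world('wrist',d,pose)
print('discz',X[203,321],X[145,312])
roi=(X[...,0]>.40)&(X[...,0]<.63)&(X[...,1]<-.0)&(X[...,1]>-.40)
# disc height mask
for zl,zh,nm in((.0145,.0195,'disc'),(.024,.035,'part')):
    m=((X[...,2]>zl)&(X[...,2]<zh)&roi).astype(np.uint8)
    if nm=='disc': m=cv2.morphologyEx(m,cv2.MORPH_OPEN,np.ones((5,5)))
    cs,_=cv2.findContours(m,cv2.RETR_EXTERNAL,cv2.CHAIN_APPROX_NONE)
    for c in cs:
        if cv2.contourArea(c)<(400 if nm=='disc' else 40): continue
        w=onplane('wrist',c[:,0].astype(float),.017 if nm=='disc' else .028,pose)
        w=(w[:,:2]*1000).astype(np.float32)
        print(nm,cv2.minAreaRect(w),cv2.fitEllipse(w)[:2] if nm=='disc' else '')
    cv2.imwrite(f'pics/m_{nm}.png',m*255)
E
```

```text
discz [ 0.5329 -0.3144  0.0157] [ 0.5201 -0.2417  0.0154]
disc ((532.2623901367188, -315.36090087890625), (95.15287017822266, 69.113037109375), 7.419800758361816) ((533.3081665039062, -312.57330322265625), (67.62583923339844, 92.47249603271484))
disc ((513.509765625, -200.45843505859375), (97.76964569091797, 155.94110107421875), 9.566173553466797) ((512.9212646484375, -202.84085083007812), (93.31736755371094, 191.17401123046875))
disc ((493.1957092285156, -89.512939453125), (95.08421325683594, 71.86614227294922), 9.574546813964844) ((492.4613037109375, -91.04427337646484), (72.4931640625, 94.40897369384766))
part ((609.43310546875, -357.5787353515625), (41.947242736816406, 17.98088264465332), 39.767791748046875) 
part ((539.2645263671875, -350.0228271484375), (78.5323715209961, 7.744476795196533), 10.175650596618652) 
part ((526.3914184570312, -276.8802490234375), (79.05860900878906, 7.203538417816162), 9.821088790893555) 
part ((514.0850830078125, -203.4155731201172), (78.9964370727539, 6.78366756439209), 9.806617736816406) 
part ((501.45843505859375, -130.00747680664062), (79.86518859863281, 7.2317352294921875), 9.977622032165527)
```

```bash
python3 - <<'E'
import cv2,numpy as np
a=cv2.imread('pics/m_disc.png');b=cv2.imread('pics/m_part.png')
cv2.imwrite('pics/mm.png',np.hstack([a[:260,200:420],b[:260,200:420]]))
E
```

```text
(no output)
```

View pics/mm.png

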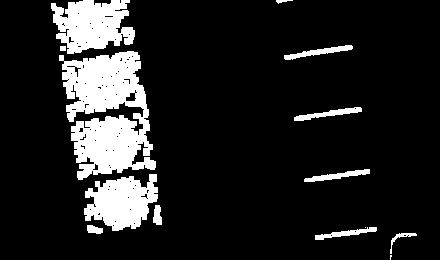

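```bash
python3 - <<'E'
from h import *
im,d,pose=load('w2')
hsv=cv2.cvtColor(im,cv2.COLOR_BGR2HSV).astype(int)
print(hsv[203,321],hsv[203,290:300].mean(0),hsv[203,346:352].mean(0))
b=cv2.GaussianBlur(im,(5,5),0).astype(int)
for cen in((321,203),(312,145)):
    g=b[...,1]; m=(g>112).astype(np.uint8); mask=np.zeros_like(m); cv2.circle(mask,cen,29,1,-1); m=cv2.morphologyEx(m&mask,cv2.MORPH_OPEN,np.ones((3,3)))
    cs,_=cv2.findContours(m,cv2.RETR_EXTERNAL,cv2.CHAIN_APPROX_NONE);c=max(cs,key=cv2.contourArea)
    c=cv2.convexHull(c)
    w=(onplane('wrist',c[:,0].astype(float),.017,pose)[:,:2]*1000).astype(np.float32)
    print(cv2.fitEllipse(w),cv2.minEnclosingCircle(w))
E
```

```text
[ 15 174 155] [ 14.  188.7 126.4] [ 13.5    194.     114.8333]
((533.3153076171875, -307.77716064453125), (5.337996482849121, 10.39056396484375), 77.72960662841797) ((533.4014892578125, -308.1780090332031), 4.798608303070068)
((521.075439453125, -234.0083465576172), (7.5068278312683105, 10.354536056518555), 84.58094024658203) ((521.2125854492188, -234.06280517578125), 5.003354549407959)
```

```bash
python3 - <<'E'
from h import *
im,d,pose=load('w2')
b=cv2.GaussianBlur(im,(7,7),0).astype(int)
for T in(138,145,152):
  for cen in((321,203),(312,145)):
    m=(b[...,2]>T).astype(np.uint8); mask=np.zeros_like(m); cv2.circle(mask,cen,29,1,-1); m=cv2.morphologyEx(m&mask,cv2.MORPH_OPEN,np.ones((5,5)))
    cs,_=cv2.findContours(m,cv2.RETR_EXTERNAL,cv2.CHAIN_APPROX_NONE);c=max(cs,key=cv2.contourArea)
    c=cv2.convexHull(c)
    w=(onplane('wrist',c[:,0].astype(float),.017,pose)[:,:2]*1000).astype(np.float32)
    print(T,cv2.fitEllipse(w),cv2.minEnclosingCircle(w))
c=np.array([514,-203.2]);y=.170;e=np.array([-np.sin(y),np.cos(y)])
for k in(112.5,37.5,-37.5,-112.5):print(k,c+k*e)
E
```

```text
138 ((534.212646484375, -313.5632629394531), (54.92599868774414, 59.67375564575195), 6.123621940612793) ((532.6532592773438, -313.87799072265625), 29.96609878540039)
138 ((524.5271606445312, -233.87171936035156), (42.713409423828125, 58.6213264465332), 53.705970764160156) ((522.374267578125, -237.56675720214844), 29.531234741210938)
145 ((530.06396484375, -302.9579162597656), (34.266212463378906, 46.02410888671875), 120.1246337890625) ((530.7847900390625, -299.17913818359375), 21.931018829345703)
145 ((517.4806518554688, -228.3455047607422), (34.709598541259766, 44.3466796875), 123.83314514160156) ((518.385009765625, -225.69407653808594), 21.115434646606445)
152 ((532.6593017578125, -308.51727294921875), (10.234416961669922, 14.600151062011719), 88.35382080078125) ((532.794677734375, -308.8561096191406), 6.784122943878174)
152 ((521.176025390625, -234.263427734375), (10.312121391296387, 19.01889991760254), 91.28564453125) ((522.1627807617188, -234.22149658203125), 7.852962017059326)
112.5 [494.967  -92.3217]
37.5 [ 507.6557 -166.2406]
-37.5 [ 520.3443 -240.1594]
-112.5 [ 533.033  -314.0783]
```

```bash
python3 -m handwheel '[1,0,-0.0066,-0.375,0,0,0, 1,0,-0.0066,-0.375,0,0,0, 1,0,-0.0066,-0.375,0,0,0, 1,0,-0.0066,-0.375,0,0,0, 1,0,-0.0066,-0.375,0,0,0, 1,0,-0.0066,-0.375,0,0,0, 1,0,-0.0066,-0.375,0,0,0, 1,0,-0.0066,-0.375,0,0,0, 1,0,-0.0066,-0.375,0,0,0, 1,0.03,-0.0066,-0.375,0,0,0, 1,0.07,-0.0066,-0.375,0,0,0, 1,0.11,-0.0066,-0.375,0,0,0]'; python3 - <<'E'
from h import *
o=ctrl.get_obs();R=Ro.from_rotvec(o['tool_rot']).as_matrix();print((np.array([.5138,.1003,.021])-o['tool_pos'])@R)
E
```

```text
t: 3.58
tool_pos: [0.5133, 0.1033, 0.1392]
tool_rot: [1.19, 1.22, -1.183]
contact_force: [0.4, 0.5, -0.5]
opening: 0.0851
[ 0.1182 -0.0001  0.0031]
```

```bash
python3 -m handwheel '[1,0.04,0,0,0,0,0, 1,0.08,0,0,0,0,0, 1,0.1,0,0,0,0,0, 1,0.115,0,0,0,0,0, 1,0.115,0,0,0,0,0]'; python3 - <<'E'
from h import *
o=ctrl.get_obs();R=Ro.from_rotvec(o['tool_rot']).as_matrix();print((np.array([.5138,.1003,.021])-o['tool_pos'])@R)
E
```

```text
t: 4.0
tool_pos: [0.5088, 0.1016, 0.0194]
tool_rot: [1.185, 1.228, -1.195]
contact_force: [-0.2, 0.3, -0.5]
opening: 0.0852
[-0.0016  0.0049  0.0015]
```

```bash
python3 -m handwheel '[1,0,0,0,0,0,0]';python3 -m handwheel '[1,0,0,0,0,0,0]'
```

```text
t: 4.08
tool_pos: [0.512, 0.1014, 0.0231]
tool_rot: [1.189, 1.223, -1.191]
contact_force: [-0.5, 1.1, 0.2]
opening: 0.0857
t: 4.17
tool_pos: [0.514, 0.101, 0.0251]
tool_rot: [1.191, 1.22, -1.188]
contact_force: [0.2, 0.2, -0.7]
opening: 0.0859
```

```bash
python3 -m handwheel '[1,0.003,0,0,0,0,0, 0,0.003,0,0,0,0,0, 0,0.003,0,0,0,0,0, 0,0.003,0,0,0,0,0, 0,0.003,0,0,0,0,0, 0,0.003,0,0,0,0,0, 0,0.003,0,0,0,0,0, 0,0.003,0,0,0,0,0]' 40; python3 - <<'E'
from h import *
o=ctrl.get_obs();R=Ro.from_rotvec(o['tool_rot']).as_matrix();print(R,o['wrist_torque'])
E
```

```text
t: 4.83
tool_pos: [0.5142, 0.0998, 0.0214]
tool_rot: [1.192, 1.22, -1.19]
contact_force: [-0.7, 0.3, 5.5]
opening: 0.0466
[[ 0.0013  0.9997  0.0242]
 [ 0.0001  0.0242 -0.9997]
 [-1.      0.0013 -0.0001]] [-0.0357  0.2654 -0.0009]
```

```bash
python3 -m handwheel '[0,-0.02,0,0,0,0,0, 0,-0.05,0,0,0,0,0, 0,-0.08,0,0,0,0,0, 0,-0.1,-0.004,0.03,-2,0,0, 0,-0.1,-0.008,0.065,-4,0,0, 0,-0.1,-0.012,0.1,-6,0,0, 0,-0.1,-0.016,0.135,-8.4,0,0, 0,-0.1,-0.022,0.17,-8.4,0,0, 0,-0.1,-0.0238,0.185,-8.4,0,0, 0,-0.1,-0.0238,0.1916,-8.4,0,0, 0,-0.1,-0.0238,0.1916,-8.4,0,0, 0,-0.1,-0.0238,0.1916,-8.4,0,0]'; python3 - <<'E'
from h import *
o=ctrl.get_obs();R=Ro.from_rotvec(o['tool_rot']).as_matrix();print(R,(np.array([.4950,-.0923,.0285])-o['tool_pos'])@R)
im,d,pose=shoot('wrist','w3'); print(pose)
E
```

```text
t: 5.83
tool_pos: [0.4941, -0.0917, 0.1199]
tool_rot: [1.083, 1.286, -1.083]
contact_force: [0.3, -0.4, -1.3]
opening: 0.047
[[-0.0008  0.9855  0.1698]
 [ 0.0009  0.1698 -0.9855]
 [-1.     -0.0006 -0.001 ]] [0.0914 0.0008 0.0008]
(array([ 0.4941, -0.0917,  0.1199]), array([ 1.0829,  1.2863, -1.0826]))
```

View pics/w3.png

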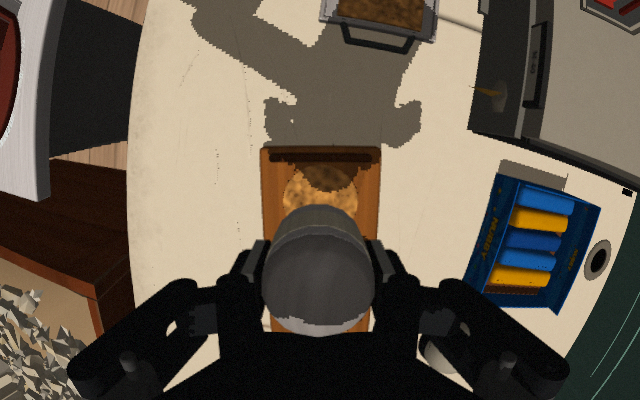

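```bash
python3 -m handwheel '[0,0.03,0.0008,0.0005,0,0,0, 0,0.055,0.0008,0.0005,0,0,0, 0,0.07,0.0008,0.0005,0,0,0, 0,0.078,0.0008,0.0005,0,0,0, 0,0.082,0.0008,0.0005,0,0,0, 0,0.085,0.0008,0.0005,0,0,0, 0,0.086,0.0008,0.0005,0,0,0, 0,0.087,0.0008,0.0005,0,0,0, 0,0.087,0.0008,0.0005,0,0,0]'; python3 -m handwheel '[0,0,0,0,0,0,0]'
```

```text
t: 6.63
tool_pos: [0.496, -0.0928, 0.0344]
tool_rot: [1.083, 1.284, -1.081]
contact_force: [0.4, -0.7, -0.6]
opening: 0.0471
t: 6.72
tool_pos: [0.4959, -0.0929, 0.0344]
tool_rot: [1.083, 1.284, -1.082]
contact_force: [0.2, -0.9, -0.9]
opening: 0.047
```

```bash
python3 -m handwheel '[0,0.001,-0.0008,-0.0004,0,0,0, 0,0.002,-0.0008,-0.0004,0,0,0, 0,0.003,-0.0008,-0.0004,0,0,0, 0,0.004,-0.0008,-0.0004,0,0,0, 0,0.0045,-0.0008,-0.0004,0,0,0, 0,0.005,-0.0008,-0.0004,0,0,0, 0,0.005,-0.0008,-0.0004,0,0,0]'
```

```text
t: 7.3
tool_pos: [0.4944, -0.0924, 0.0285]
tool_rot: [1.082, 1.285, -1.082]
contact_force: [-0.1, -0.2, -0.0]
opening: 0.0467
```

```bash
python3 -m handwheel '[0,0.0005,0,0,0,0,0, 0,0.001,0,0,0,0,0, 0,0.001,0,0,0,0,0]';python3 -m handwheel '[0,0.0005,0,0,0,0,0, 0,0.001,0,0,0,0,0, 0,0.001,0,0,0,0,0]'
```

```text
t: 7.55
tool_pos: [0.4944, -0.0924, 0.0285]
tool_rot: [1.082, 1.286, -1.083]
contact_force: [-5.0, 1.6, 6.8]
opening: 0.0466
t: 7.8
tool_pos: [0.4944, -0.0924, 0.0284]
tool_rot: [1.082, 1.287, -1.083]
contact_force: [-8.2, 2.4, 14.6]
opening: 0.0471
```

```bash
python3 -m handwheel '[0,-0.0015,0,0,0,0,0, 0.7,-0.0015,0,0,0,0,0, 0.9,-0.0015,0,0,0,0,0, 0.9,-0.0015,0,0,0,0,0, 0.9,-0.0015,0,0,0,0,0, 0.9,-0.0015,0,0,0,0,0]';  python3 -m handwheel '[0.9,-0.02,0,0,0,0,0, 0.9,-0.06,0,0,0,0,0, 0.9,-0.1,0,0,0,0,0, 1,-0.12,0,-0.04,0,0,0, 1,-0.12,0,-0.08,0,0,0,1,-0.12,0,-0.08,0,0,0]'; python3 - <<'E'
from h import *
im,d,pose=shoot('wrist','w4'); print(pose,Ro.from_rotvec(pose[1]).as_matrix())
E
```

```text
t: 8.3
tool_pos: [0.4942, -0.0923, 0.0277]
tool_rot: [1.082, 1.285, -1.082]
contact_force: [0.2, -0.2, 0.4]
opening: 0.0768
t: 8.8
tool_pos: [0.4811, -0.0093, 0.1502]
tool_rot: [1.082, 1.285, -1.075]
contact_force: [-0.5, -0.8, -1.2]
opening: 0.0851
(array([ 0.4811, -0.0093,  0.1502]), array([ 1.0821,  1.2854, -1.0753])) [[ 0.0039  0.9846  0.1746]
 [ 0.002   0.1746 -0.9846]
 [-1.      0.0042 -0.0013]]
```

View pics/w4.png

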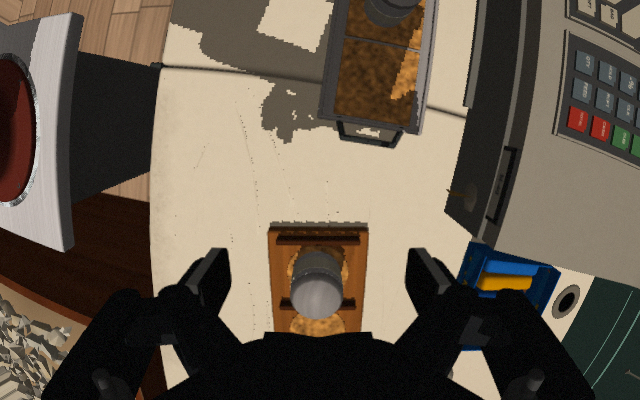

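```bash
python3 - <<'E'
from h import *
im,d,pose=load('w4'); X=world('wrist',d,pose)
def rect(m,z):
    m=m.astype(np.uint8);cs,_=cv2.findContours(m,cv2.RETR_EXTERNAL,cv2.CHAIN_APPROX_NONE)
    for c in cs:
        if cv2.contourArea(c)<40: continue
        w=(onplane('wrist',c[:,0].astype(float),z,pose)[:,:2]*1000).astype(np.float32); print(z,cv2.minAreaRect(w),cv2.minEnclosingCircle(w))
roi=(X[...,0]>.42)&(X[...,0]<.58)&(X[...,1]<-.04)&(X[...,1]>-.16)
rect(roi&(X[...,2]>.056)&(X[...,2]<.09),.059)
rect(roi&(X[...,2]>.024)&(X[...,2]<.034)&(X[...,1]<-.115),.028)
rect(roi&(X[...,2]>.024)&(X[...,2]<.034)&(X[...,1]>-.07),.028)
R=Ro.from_rotvec(pose[1]).as_matrix();print((np.array([.511,.173,.12])-pose[0])@R)
E
```

```text
0.059 ((493.461181640625, -92.2133560180664), (46.810550689697266, 52.87418746948242), 9.954048156738281) ((493.929443359375, -92.437744140625), 26.824115753173828)
0.028 ((530.7688598632812, -122.34842681884766), (17.74148178100586, 7.761572360992432), 8.664372444152832) ((530.78564453125, -123.0318374633789), 9.214049339294434)
0.028 ((470.61407470703125, -132.59567260742188), (15.708541870117188, 7.293659687042236), 6.02400016784668) ((470.7135314941406, -133.54421997070312), 8.2451171875)
0.028 ((493.2580261230469, -68.91207122802734), (5.831186771392822, 20.4423885345459), 88.63165283203125) ((493.1962890625, -71.49658203125), 10.222373008728027)
0.028 ((488.14642333984375, -53.91421127319336), (77.80375671386719, 7.1799821853637695), 9.950721740722656) ((488.4926452636719, -55.8874397277832), 38.90904998779297)
[ 0.0307  0.0612 -0.1742]
```

```bash
python3 -m handwheel '[1,0.01,0.0612,-0.1742,8.4,0,0, 1,0.01,0.0612,-0.1742,8.4,0,0, 1,0.02,0.0612,-0.1742,8.4,0,0, 1,0.03,0.0612,-0.1742,8.4,0,0, 1,0.03,0.0612,-0.1742,8.4,0,0, 1,0.05,0.0612,-0.1742,8.4,0,0, 1,0.075,0.0612,-0.1742,8.4,0,0, 1,0.095,0.0612,-0.1742,8.4,0,0, 1,0.11,0.0612,-0.1742,8.4,0,0, 1,0.12,0.0612,-0.1742,8.4,0,0, 1,0.125,0.0612,-0.1742,8.4,0,0, 1,0.125,0.0612,-0.1742,8.4,0,0]';python3 -m handwheel '[1,0,0,0,0,0,0,1,0,0,0,0,0,0]'; python3 - <<'E'
from h import *
o=ctrl.get_obs();R=Ro.from_rotvec(o['tool_rot']).as_matrix();print(R,(np.array([.511,.173,.021])-o['tool_pos'])@R)
E
```

```text
t: 9.85
tool_pos: [0.5106, 0.1678, 0.0214]
tool_rot: [1.19, 1.222, -1.194]
contact_force: [-1.3, 0.1, -0.3]
opening: 0.0853
t: 10.02
tool_pos: [0.5125, 0.1685, 0.0242]
tool_rot: [1.193, 1.219, -1.19]
contact_force: [-0.3, -0.6, 0.5]
opening: 0.086
[[ 0.0022  0.9997  0.0241]
 [ 0.0004  0.0241 -0.9997]
 [-1.      0.0022 -0.0003]] [ 0.0032 -0.0014 -0.0045]
```

```bash
python3 -m handwheel '[1,0.003,-0.0014,-0.0045,0,0,0,1,0.003,-0.0014,-0.0045,0,0,0, 1,0.003,-0.0014,-0.0045,0,0,0]'; python3 -m handwheel '[0,0,0,0,0,0,0, 0,0,0,0,0,0,0, 0,0,0,0,0,0,0, 0,0,0,0,0,0,0, 0,0,0,0,0,0,0, 0,0,0,0,0,0,0, 0,0,0,0,0,0,0, 0,0,0,0,0,0,0]' 40;  python3 - <<'E'
from h import *
o=ctrl.get_obs();R=Ro.from_rotvec(o['tool_rot']).as_matrix();print(R,(np.array([.5077,-.1662,.028])-o['tool_pos'])@R)
E
```

```text
t: 10.27
tool_pos: [0.51, 0.1733, 0.0204]
tool_rot: [1.191, 1.22, -1.19]
contact_force: [-0.1, -0.8, -0.2]
opening: 0.0852
t: 10.93
tool_pos: [0.5103, 0.173, 0.0204]
tool_rot: [1.192, 1.22, -1.191]
contact_force: [1.4, 0.6, 3.1]
opening: 0.0393
[[ 0.0009  0.9997  0.0243]
 [ 0.0001  0.0243 -0.9997]
 [-1.      0.0009 -0.0001]] [-0.0077 -0.0109  0.3391]
```

```bash
python3 -m handwheel '[0,-0.02,0,0,0,0,0, 0,-0.05,0,0,0,0,0, 0,-0.08,0,0,0,0,0, 0,-0.1,-0.001,0.03,-1,0,0, 0,-0.1,-0.002,0.068,-2,0,0, 0,-0.1,-0.003,0.106,-3,0,0, 0,-0.1,-0.005,0.144,-4,0,0, 0,-0.1,-0.006,0.182,-5,0,0, 0,-0.1,-0.007,0.22,-6,0,0, 0,-0.1,-0.008,0.258,-7,0,0, 0,-0.1,-0.01,0.296,-8,0,0, 0,-0.1,-0.0109,0.325,-8.4,0,0]';python3 -m handwheel '[0,0,0,0.014,0,0,0, 0,0,0,0.014,0,0,0,0,0,0,0.014,0,0,0]'; python3 - <<'E'
from h import *
o=ctrl.get_obs();R=Ro.from_rotvec(o['tool_rot']).as_matrix();print(R,(np.array([.5077,-.1662,.028])-o['tool_pos'])@R)
E
```

```text
t: 11.93
tool_pos: [0.5058, -0.1546, 0.1193]
tool_rot: [1.082, 1.286, -1.084]
contact_force: [0.5, 0.5, -1.3]
opening: 0.0392
t: 12.18
tool_pos: [0.5089, -0.1657, 0.1193]
tool_rot: [1.084, 1.287, -1.083]
contact_force: [-0.0, 0.4, -1.3]
opening: 0.0391
[[-0.0012  0.9856  0.1688]
 [ 0.0014  0.1688 -0.9856]
 [-1.     -0.001  -0.0016]] [ 0.0913 -0.0012  0.0004]
```

Descend to about 3 mm above the disc, then ease down.

```bash
python3 -m handwheel '[0,0.03,-0.001,0.0004,0,0,0, 0,0.055,-0.001,0.0004,0,0,0, 0,0.07,-0.001,0.0004,0,0,0, 0,0.078,-0.001,0.0004,0,0,0, 0,0.083,-0.001,0.0004,0,0,0, 0,0.086,-0.001,0.0004,0,0,0, 0,0.087,-0.001,0.0004,0,0,0, 0,0.088,-0.001,0.0004,0,0,0, 0,0.088,-0.001,0.0004,0,0,0]'; python3 -m handwheel '[0,0,0,0,0,0,0]'
```

```text
t: 12.93
tool_pos: [0.5091, -0.1667, 0.033]
tool_rot: [1.082, 1.284, -1.082]
contact_force: [0.5, 0.5, -0.7]
opening: 0.0392
t: 13.02
tool_pos: [0.509, -0.1668, 0.0329]
tool_rot: [1.083, 1.284, -1.082]
contact_force: [0.9, 0.0, -1.2]
opening: 0.0392
```

```bash
python3 -m handwheel '[0,0.001,-0.001,-0.0005,0,0,0, 0,0.002,-0.001,-0.0005,0,0,0, 0,0.003,-0.001,-0.0005,0,0,0, 0,0.004,-0.001,-0.0005,0,0,0, 0,0.0045,-0.001,-0.0005,0,0,0, 0,0.005,-0.001,-0.0005,0,0,0, 0,0.005,-0.001,-0.0005,0,0,0]';python3 -m handwheel '[0,0.0003,0,0,0,0,0, 0,0.0006,0,0,0,0,0, 0,0.0006,0,0,0,0,0]'
```

```text
t: 13.6
tool_pos: [0.5072, -0.1662, 0.0274]
tool_rot: [1.082, 1.286, -1.083]
contact_force: [-3.3, 1.4, 4.4]
opening: 0.0396
t: 13.85
tool_pos: [0.5072, -0.1663, 0.0273]
tool_rot: [1.082, 1.286, -1.083]
contact_force: [-5.2, 1.2, 8.5]
opening: 0.0391
```

```bash
python3 -m handwheel '[0,-0.001,0,0,0,0,0, 0.7,-0.001,0,0,0,0,0, 0.9,-0.001,0,0,0,0,0, 0.9,-0.001,0,0,0,0,0, 0.9,-0.001,0,0,0,0,0, 0.9,-0.001,0,0,0,0,0]';  python3 -m handwheel '[0.9,-0.02,0,0,0,0,0, 0.9,-0.06,0,0,0,0,0, 0.9,-0.1,0,0,0,0,0, 1,-0.13,0,-0.04,0,0,0, 1,-0.14,0,-0.08,0,0,0,1,-0.14,0,-0.08,0,0,0,1,-0.14,0,-0.08,0,0,0,1,-0.14,0,-0.08,0,0,0]'; python3 - <<'E'
from h import *
im,d,pose=shoot('wrist','w5'); X=world('wrist',d,pose)
def rect(m,z):
    m=m.astype(np.uint8);cs,_=cv2.findContours(m,cv2.RETR_EXTERNAL,cv2.CHAIN_APPROX_NONE)
    for c in cs:
        if cv2.contourArea(c)<100: continue
        w=(onplane('wrist',c[:,0].astype(float),z,pose)[:,:2]*1000).astype(np.float32); print(z,cv2.minAreaRect(w))
roi=(X[...,0]>.42)&(X[...,0]<.58)
rect(roi&(X[...,2]>.056)&(X[...,2]<.09)&(X[...,1]>-.13)&(X[...,1]<-.04),.059)
rect(roi&(X[...,2]>.072)&(X[...,2]<.09)&(X[...,1]<-.13),.079)
rect(roi&(X[...,2]>.024)&(X[...,2]<.034)&(X[...,1]<0),.028)
R=Ro.from_rotvec(pose[1]).as_matrix();print(pose,R,(np.array([.5096,.2526,.12])-pose[0])@R)
E
```

```text
t: 14.35
tool_pos: [0.5073, -0.1662, 0.0273]
tool_rot: [1.082, 1.285, -1.082]
contact_force: [-0.3, 0.3, 1.0]
opening: 0.0769
t: 15.02
tool_pos: [0.4935, -0.0873, 0.1669]
tool_rot: [1.081, 1.286, -1.082]
contact_force: [1.0, -0.6, -0.6]
opening: 0.0856
0.059 ((493.60296630859375, -91.88317108154297), (47.34568786621094, 49.34615707397461), 2.3522870540618896)
0.079 ((505.9109802246094, -164.6630859375), (38.56466293334961, 43.235042572021484), 11.708069801330566)
0.028 ((501.1340026855469, -128.26400756835938), (79.6192626953125, 6.444225311279297), 9.85482120513916)
0.028 ((488.42138671875, -55.378662109375), (78.1478042602539, 6.580257415771484), 9.883622169494629)
(array([ 0.4935, -0.0873,  0.1669]), array([ 1.081 ,  1.2855, -1.082 ])) [[-0.0003  0.9852  0.1713]
 [-0.0005  0.1713 -0.9852]
 [-1.     -0.0004  0.0005]] [ 0.0467  0.0741 -0.3322]
```

View pics/w5.png

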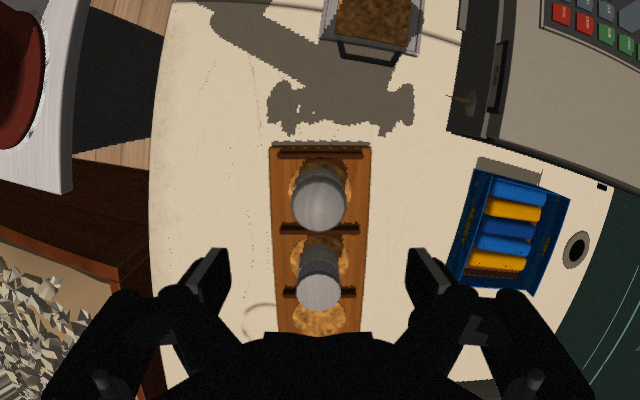

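```bash
python3 -m handwheel '[1,0,0.0741,-0.3,8.4,0,0, 1,0,0.0741,-0.3,8.4,0,0, 1,0,0.0741,-0.3,8.4,0,0, 1,0,0.0741,-0.3,8.4,0,0, 1,0,0.0741,-0.3,8.4,0,0, 1,0,0.0741,-0.3,8.4,0,0, 1,0,0.0741,-0.3,8.4,0,0, 1,0,0.0741,-0.3,8.4,0,0, 1,0,0.0741,-0.3,8.4,0,0, 1,0,0.0741,-0.3,8.4,0,0]'; python3 - <<'E'
from h import *
im,d,pose=shoot('wrist','w6'); X=world('wrist',d,pose)
def rect(m,z):
    m=m.astype(np.uint8);cs,_=cv2.findContours(m,cv2.RETR_EXTERNAL,cv2.CHAIN_APPROX_NONE)
    for c in cs:
        if cv2.contourArea(c)<100: continue
        w=(onplane('wrist',c[:,0].astype(float),z,pose)[:,:2]*1000).astype(np.float32); print(z,cv2.minAreaRect(w))
roi=(X[...,0]>.42)&(X[...,0]<.58)
rect(roi&(X[...,2]>.063)&(X[...,2]<.07)&(X[...,1]>.2)&(X[...,1]<.29),.066)
rect(roi&(X[...,2]>.049)&(X[...,2]<.07)&(X[...,1]>.285),.052)
R=Ro.from_rotvec(pose[1]).as_matrix();print(pose,R,ctrl.get_obs()['dq'])
E
```

```text
t: 15.9
tool_pos: [0.5156, 0.2205, 0.1656]
tool_rot: [1.188, 1.222, -1.193]
contact_force: [-0.4, -0.1, 1.0]
opening: 0.0851
0.066 ((509.18487548828125, 254.14547729492188), (42.33332824707031, 41.93901062011719), 5.218630790710449)
0.052 ((510.0156555175781, 326.73602294921875), (53.67506408691406, 54.98815155029297), 1.3985570669174194)
(array([0.5156, 0.2205, 0.1656]), array([ 1.1881,  1.222 , -1.1933])) [[-0.0028  0.9997  0.0253]
 [-0.0016  0.0253 -0.9997]
 [-1.     -0.0028  0.0015]] [-0.0223 -0.0185  0.0082  0.0022  0.0001  0.0028]
```

View pics/w6.png

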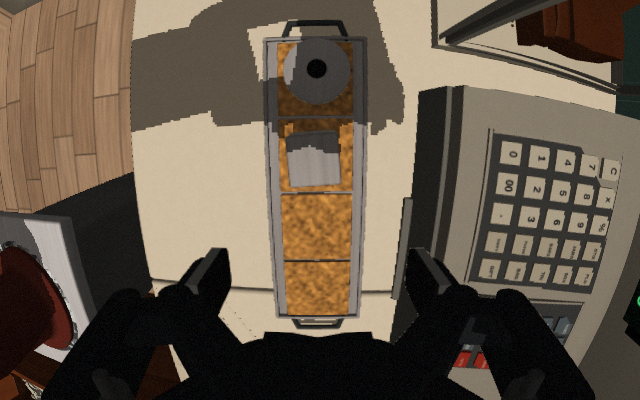

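```bash
python3 -m handwheel '[1,0.02,-0.0058,-0.0332,-4,0,0, 1,0.045,-0.0058,-0.0332,-4,0,0, 1,0.065,-0.0058,-0.0332,-4,0,0, 1,0.075,-0.0058,-0.0332,-4,0,0, 1,0.075,-0.0058,-0.0332,-4,0,0]';python3 - <<'E'
from h import *
o=ctrl.get_obs();R=Ro.from_rotvec(o['tool_rot']).as_matrix();print(o['tool_pos'],R,(np.array([.509,.2535,.0205])-o['tool_pos'])@R)
E
```

```text
t: 16.37
tool_pos: [0.5072, 0.2514, 0.0887]
tool_rot: [1.137, 1.254, -1.147]
contact_force: [-0.0, 0.1, -0.9]
opening: 0.0854
[0.5072 0.2514 0.0887] [[-0.0062  0.9958  0.0917]
 [-0.0025  0.0916 -0.9958]
 [-1.     -0.0064  0.0019]] [ 0.0682  0.0024 -0.002 ]
```

```bash
python3 -m handwheel '[1,0.02,0.001,-0.002,0,0,0, 1,0.04,0.001,-0.002,0,0,0, 1,0.055,0.001,-0.002,0,0,0, 1,0.062,0.001,-0.002,0,0,0, 1,0.066,0.001,-0.002,0,0,0, 1,0.068,0.001,-0.002,0,0,0, 1,0.068,0.001,-0.002,0,0,0, 1,0.068,0.001,-0.002,0,0,0]';python3 - <<'E'
from h import *
o=ctrl.get_obs();R=Ro.from_rotvec(o['tool_rot']).as_matrix();print(o['tool_pos'],R,(np.array([.509,.2535,.0205])-o['tool_pos'])@R)
E
```

```text
t: 17.03
tool_pos: [0.5109, 0.2561, 0.0257]
tool_rot: [1.141, 1.251, -1.138]
contact_force: [0.3, 0.1, 0.8]
opening: 0.0852
[0.5109 0.2561 0.0257] [[ 0.002   0.9956  0.0938]
 [ 0.0007  0.0938 -0.9956]
 [-1.      0.002  -0.0005]] [ 0.0052 -0.0021  0.0024]
```

```bash
python3 -m handwheel '[1,0.0045,-0.0021,0.0024,0,0,0, 1,0.0045,-0.0021,0.0024,0,0,0, 1,0.0045,-0.0021,0.0024,0,0,0]'; python3 -m handwheel '[0,0,0,0,0,0,0, 0,0,0,0,0,0,0, 0,0,0,0,0,0,0, 0,0,0,0,0,0,0, 0,0,0,0,0,0,0, 0,0,0,0,0,0,0, 0,0,0,0,0,0,0, 0,0,0,0,0,0,0]' 40;  python3 - <<'E'
from h import *
o=ctrl.get_obs();R=Ro.from_rotvec(o['tool_rot']).as_matrix();print(R,(np.array([.5203,-.2402,.028])-o['tool_pos'])@R)
E
```

```text
t: 17.28
tool_pos: [0.5078, 0.2532, 0.0199]
tool_rot: [1.139, 1.252, -1.14]
contact_force: [-1.1, 0.8, 0.3]
opening: 0.0854
t: 17.95
tool_pos: [0.5086, 0.2536, 0.0204]
tool_rot: [1.14, 1.252, -1.138]
contact_force: [2.3, 0.4, 2.4]
opening: 0.0416
[[ 0.0013  0.9956  0.0941]
 [ 0.0004  0.0941 -0.9956]
 [-1.      0.0013 -0.0003]] [-0.0078 -0.0348  0.4927]
```

```bash
python3 -m handwheel '[0,-0.02,0,0,0,0,0, 0,-0.05,0,0,0,0,0, 0,-0.08,-0.002,0.02,0,0,0, 0,-0.105,-0.004,0.05,0,0,0, 0,-0.11,-0.007,0.088,-1,0,0, 0,-0.11,-0.01,0.126,-1,0,0, 0,-0.11,-0.013,0.164,-2,0,0, 0,-0.11,-0.016,0.202,-2,0,0, 0,-0.11,-0.018,0.24,-3,0,0, 0,-0.11,-0.021,0.278,-3,0,0, 0,-0.11,-0.024,0.316,-4,0,0, 0,-0.11,-0.027,0.354,-4.3,0,0]'; python3 - <<'E'
from h import *
o=ctrl.get_obs();R=Ro.from_rotvec(o['tool_rot']).as_matrix();print(R,(np.array([.5203,-.2402,.028])-o['tool_pos'])@R)
E
```

```text
t: 18.95
tool_pos: [0.513, -0.103, 0.1287]
tool_rot: [1.083, 1.287, -1.084]
contact_force: [2.0, 0.3, -1.9]
opening: 0.0415
[[-0.0024  0.9856  0.169 ]
 [ 0.001   0.169  -0.9856]
 [-1.     -0.0022 -0.0014]] [ 0.1005 -0.0158  0.1366]
```

```bash
python3 -m handwheel '[0,0,-0.005,0.038,0,0,0, 0,0,-0.009,0.074,0,0,0, 0,0,-0.013,0.1,0,0,0, 0,0,-0.0155,0.12,0,0,0, 0,0.01,-0.0155,0.131,0,0,0, 0,0.03,-0.0155,0.131,0,0,0, 0,0.04,-0.0155,0.131,0,0,0, 0,0.04,-0.0155,0.131,0,0,0]'; python3 - <<'E'
from h import *
o=ctrl.get_obs();R=Ro.from_rotvec(o['tool_rot']).as_matrix();print(R,(np.array([.5203,-.2402,.028])-o['tool_pos'])@R)
E
```

```text
t: 19.62
tool_pos: [0.5182, -0.2315, 0.0854]
tool_rot: [1.084, 1.293, -1.086]
contact_force: [-0.2, -0.1, -1.9]
opening: 0.0416
[[-0.0074  0.9857  0.1682]
 [ 0.0047  0.1682 -0.9857]
 [-1.     -0.0065 -0.0059]] [0.0573 0.001  0.0092]
```

```bash
python3 -m handwheel '[0,0,0.001,0.007,0,0,0,0,0,0.001,0.007,0,0,0, 0,0,0.001,0.007,0,0,0]'; python3 - <<'E'
from h import *
o=ctrl.get_obs();R=Ro.from_rotvec(o['tool_rot']).as_matrix();print(o['tool_pos'],R,(np.array([.5203,-.2402,.028])-o['tool_pos'])@R)
E
```

```text
t: 19.87
tool_pos: [0.5242, -0.2404, 0.0911]
tool_rot: [1.083, 1.283, -1.083]
contact_force: [1.0, 0.5, -1.6]
opening: 0.0416
[ 0.5242 -0.2404  0.0911] [[ 0.0016  0.9857  0.1687]
 [-0.0011  0.1687 -0.9857]
 [-1.      0.0014  0.0013]] [ 0.0631 -0.0039 -0.001 ]
```

```bash
python3 -m handwheel '[0,0.02,-0.0035,-0.001,0,0,0, 0,0.035,-0.0035,-0.001,0,0,0, 0,0.045,-0.0035,-0.001,0,0,0, 0,0.051,-0.0035,-0.001,0,0,0, 0,0.055,-0.0035,-0.001,0,0,0, 0,0.057,-0.0035,-0.001,0,0,0, 0,0.058,-0.0035,-0.001,0,0,0, 0,0.058,-0.0035,-0.001,0,0,0, 0,0.058,-0.0035,-0.001,0,0,0]'; python3 - <<'E'
from h import *
o=ctrl.get_obs();R=Ro.from_rotvec(o['tool_rot']).as_matrix();print(R,(np.array([.5203,-.2402,.0275])-o['tool_pos'])@R)
E
```

```text
t: 20.62
tool_pos: [0.5203, -0.24, 0.0326]
tool_rot: [1.084, 1.283, -1.083]
contact_force: [0.5, -0.6, -1.1]
opening: 0.0415
[[ 0.0011  0.9857  0.1684]
 [-0.0007  0.1684 -0.9857]
 [-1.      0.001   0.0009]] [ 0.0051 -0.      0.0002]
```

```bash
python3 -m handwheel '[0,0.001,0,0,0,0,0, 0,0.002,0,0,0,0,0, 0,0.003,0,0,0,0,0, 0,0.004,0,0,0,0,0, 0,0.0045,0,0,0,0,0, 0,0.005,0,0,0,0,0, 0,0.005,0,0,0,0,0]';python3 -m handwheel '[0,0.0003,0,0,0,0,0, 0,0.0006,0,0,0,0,0, 0,0.0006,0,0,0,0,0]'
```

```text
t: 21.2
tool_pos: [0.5197, -0.2397, 0.0274]
tool_rot: [1.084, 1.285, -1.084]
contact_force: [-1.7, 0.9, 2.7]
opening: 0.042
t: 21.45
tool_pos: [0.5197, -0.2396, 0.0273]
tool_rot: [1.083, 1.285, -1.084]
contact_force: [-4.2, 2.2, 7.2]
opening: 0.0415
```

Set down; release, retreat, and check it.

```bash
python3 -m handwheel '[0,-0.001,0,0,0,0,0, 0.7,-0.001,0,0,0,0,0, 0.9,-0.001,0,0,0,0,0, 0.9,-0.001,0,0,0,0,0, 0.9,-0.001,0,0,0,0,0, 0.9,-0.001,0,0,0,0,0]';  python3 -m handwheel '[0.9,-0.02,0,0,0,0,0, 0.9,-0.06,0,0,0,0,0, 0.9,-0.1,0,0,0,0,0, 1,-0.13,0,-0.04,0,0,0, 1,-0.14,0,-0.08,0,0,0,1,-0.14,0,-0.08,0,0,0,1,-0.14,0,-0.08,0,0,0,1,-0.14,0,-0.08,0,0,0]'; python3 - <<'E'
from h import *
im,d,pose=shoot('wrist','w7'); X=world('wrist',d,pose)
def rect(m,z):
    m=m.astype(np.uint8);cs,_=cv2.findContours(m,cv2.RETR_EXTERNAL,cv2.CHAIN_APPROX_NONE)
    for c in cs:
        if cv2.contourArea(c)<100: continue
        w=(onplane('wrist',c[:,0].astype(float),z,pose)[:,:2]*1000).astype(np.float32); print(z,cv2.minAreaRect(w))
roi=(X[...,0]>.42)&(X[...,0]<.58)
rect(roi&(X[...,2]>.056)&(X[...,2]<.09)&(X[...,1]>-.13)&(X[...,1]<-.04),.059)
rect(roi&(X[...,2]>.072)&(X[...,2]<.09)&(X[...,1]<-.13)&(X[...,1]>-.2),.079)
rect(roi&(X[...,2]>.067)&(X[...,2]<.09)&(X[...,1]<-.2),.073)
rect(roi&(X[...,2]>.024)&(X[...,2]<.034)&(X[...,1]<0),.028)
R=Ro.from_rotvec(pose[1]).as_matrix();print(pose,R,(np.array([.5100,.3265,.12])-pose[0])@R)
E
```

```text
t: 21.95
tool_pos: [0.5198, -0.2397, 0.0272]
tool_rot: [1.084, 1.284, -1.084]
contact_force: [-0.3, -0.7, 0.7]
opening: 0.0769
t: 22.62
tool_pos: [0.5061, -0.1608, 0.1669]
tool_rot: [1.082, 1.285, -1.083]
contact_force: [-0.3, 0.3, 0.1]
opening: 0.0858
0.059 ((493.77783203125, -91.84400939941406), (47.28590774536133, 47.262168884277344), 54.698204040527344)
0.079 ((506.4082336425781, -165.40335083007812), (38.57852554321289, 40.28061294555664), 9.754288673400879)
0.073 ((518.0701293945312, -237.67996215820312), (41.6365966796875, 43.669010162353516), 11.64495849609375)
0.028 ((515.8457641601562, -219.29510498046875), (40.983280181884766, 4.279556751251221), 8.196512222290039)
0.028 ((537.5213012695312, -198.0823211669922), (31.450637817382812, 5.297888278961182), 9.390678405761719)
0.028 ((489.10205078125, -206.39395141601562), (29.555410385131836, 5.297260284423828), 10.103202819824219)
0.028 ((501.1390686035156, -128.83338928222656), (78.23272705078125, 6.43602180480957), 9.748003959655762)
0.028 ((488.66046142578125, -56.34622573852539), (77.98497772216797, 6.5578179359436035), 9.793314933776855)
(array([ 0.5061, -0.1608,  0.1669]), array([ 1.0824,  1.2847, -1.0833])) [[-0.0002  0.9855  0.1694]
 [-0.0006  0.1694 -0.9855]
 [-1.     -0.0003  0.0006]] [ 0.0466  0.0864 -0.4796]
```

View pics/w7.png

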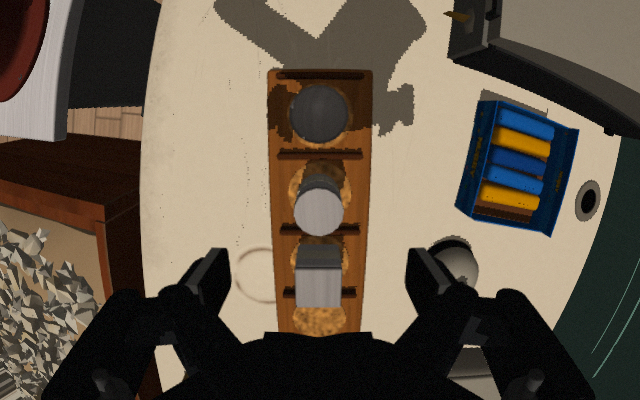

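```bash
python3 -m handwheel '[1,0,0.0864,-0.475,8.3,0,0, 1,0,0.0864,-0.475,8.3,0,0, 1,0,0.0864,-0.475,8.3,0,0, 1,0,0.0864,-0.475,8.3,0,0, 1,0,0.0864,-0.475,8.3,0,0, 1,0,0.0864,-0.475,8.3,0,0, 1,0,0.0864,-0.475,8.3,0,0, 1,0,0.0864,-0.475,8.3,0,0, 1,0,0.0864,-0.475,8.3,0,0, 1,0,0.0864,-0.475,8.3,0,0, 1,0,0.0864,-0.475,8.3,0,0, 1,0,0.0864,-0.475,8.3,0,0]'; python3 -m handwheel '[1,0.02,0,0,0,0,0,1,0.04,0,0,0,0,0,1,0.05,0,0,0,0,0,1,0.05,0,0,0,0,0]'; python3 - <<'E'
from h import *
im,d,pose=shoot('wrist','w8'); X=world('wrist',d,pose)
m=((X[...,0]>.42)&(X[...,0]<.58)&(X[...,2]>.048)&(X[...,2]<.07)&(X[...,1]>.285)&(X[...,1]<.38)).astype(np.uint8)
cs,_=cv2.findContours(m,cv2.RETR_EXTERNAL,cv2.CHAIN_APPROX_NONE)
for c in cs:
    if cv2.contourArea(c)>100: print(cv2.minAreaRect((onplane('wrist',c[:,0].astype(float),.052,pose)[:,:2]*1000).astype(np.float32)))
o=ctrl.get_obs();R=Ro.from_rotvec(o['tool_rot']).as_matrix();print(o['tool_pos'],R,(np.array([.510,.3265,.0205])-o['tool_pos'])@R)
E
```

```text
t: 23.67
tool_pos: [0.5114, 0.3241, 0.1653]
tool_rot: [1.19, 1.222, -1.193]
contact_force: [0.9, 0.7, -0.6]
opening: 0.0854
t: 24.0
tool_pos: [0.5096, 0.32, 0.1121]
tool_rot: [1.186, 1.223, -1.2]
contact_force: [-0.1, 0.3, 0.1]
opening: 0.0854
((510.37335205078125, 328.4484558105469), (54.5776481628418, 55.16057586669922), 1.4739906787872314)
[0.5106 0.3205 0.1143] [[-0.0048  0.9997  0.023 ]
 [-0.0024  0.023  -0.9997]
 [-1.     -0.0048  0.0023]] [ 0.0938 -0.     -0.0063]
```

View pics/w8.png

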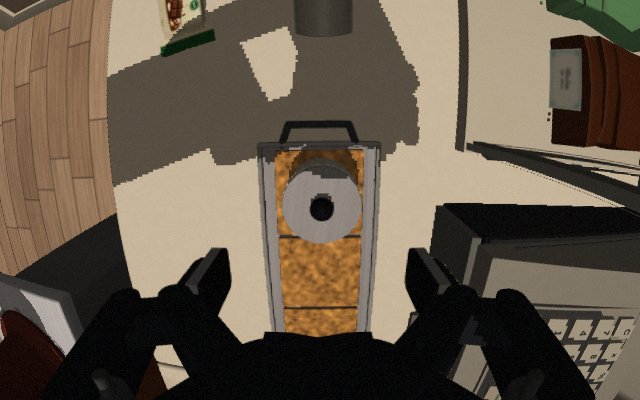

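```bash
python3 -m handwheel '[1,0.025,0,-0.0073,0,0,0, 1,0.05,0,-0.0073,0,0,0, 1,0.07,0,-0.0073,0,0,0, 1,0.082,0,-0.0073,0,0,0, 1,0.087,0,-0.0073,0,0,0, 1,0.09,0,-0.0073,0,0,0, 1,0.09,0,-0.0073,0,0,0, 1,0.09,0,-0.0073,0,0,0]';python3 - <<'E'
from h import *
o=ctrl.get_obs();R=Ro.from_rotvec(o['tool_rot']).as_matrix();print(o['tool_pos'],R,(np.array([.510,.3275,.0205])-o['tool_pos'])@R)
E
```

```text
t: 24.72
tool_pos: [0.5124, 0.3296, 0.0288]
tool_rot: [1.193, 1.22, -1.189]
contact_force: [0.2, -0.2, 0.9]
opening: 0.0857
[0.5124 0.3296 0.0288] [[ 0.0023  0.9997  0.0241]
 [ 0.001   0.0241 -0.9997]
 [-1.      0.0023 -0.001 ]] [ 0.0083 -0.0025  0.0021]
```

```bash
python3 -m handwheel '[1,0.004,-0.0022,0.0021,0,0,0, 1,0.0075,-0.0022,0.0021,0,0,0, 1,0.0075,-0.0022,0.0021,0,0,0]'; python3 -m handwheel '[0,0,0,0,0,0,0, 0,0,0,0,0,0,0, 0,0,0,0,0,0,0, 0,0,0,0,0,0,0, 0,0,0,0,0,0,0, 0,0,0,0,0,0,0, 0,0,0,0,0,0,0, 0,0,0,0,0,0,0]' 40;  python3 - <<'E'
from h import *
o=ctrl.get_obs();R=Ro.from_rotvec(o['tool_rot']).as_matrix();print(R,(np.array([.5330,-.3141,.028])-o['tool_pos'])@R)
E
```

```text
t: 24.97
tool_pos: [0.5087, 0.3269, 0.0194]
tool_rot: [1.191, 1.221, -1.192]
contact_force: [0.3, 0.8, 0.5]
opening: 0.0853
t: 25.63
tool_pos: [0.5098, 0.3274, 0.0205]
tool_rot: [1.192, 1.22, -1.19]
contact_force: [1.7, -0.6, 4.9]
opening: 0.0542
[[ 0.0014  0.9997  0.0244]
 [ 0.0007  0.0244 -0.9997]
 [-1.      0.0014 -0.0006]] [-0.0079  0.0076  0.6419]
```

```bash
python3 -m handwheel '[0,-0.02,0,0,0,0,0, 0,-0.05,0,0,0,0,0, 0,-0.08,0,0.02,0,0,0, 0,-0.105,0,0.05,0,0,0, 0,-0.11,0.001,0.088,-1,0,0, 0,-0.11,0.002,0.126,-1,0,0, 0,-0.11,0.002,0.164,-2,0,0, 0,-0.11,0.003,0.202,-2,0,0, 0,-0.11,0.003,0.24,-3,0,0, 0,-0.11,0.004,0.278,-3,0,0, 0,-0.11,0.004,0.316,-4,0,0, 0,-0.11,0.004,0.354,-4.4,0,0]'; python3 - <<'E'
from h import *
o=ctrl.get_obs();R=Ro.from_rotvec(o['tool_rot']).as_matrix();print(R,(np.array([.5330,-.3141,.028])-o['tool_pos'])@R)
E
```

```text
t: 26.63
tool_pos: [0.5202, -0.0282, 0.1283]
tool_rot: [1.133, 1.258, -1.135]
contact_force: [0.7, -0.4, -1.5]
opening: 0.0554
[[-0.0026  0.9948  0.1017]
 [ 0.0007  0.1017 -0.9948]
 [-1.     -0.0025 -0.001 ]] [ 0.1001 -0.0161  0.2859]
```

```bash
python3 -m handwheel '[0,0,-0.003,0.038,-1,0,0, 0,0,-0.005,0.076,-2,0,0, 0,0,-0.007,0.114,-3,0,0, 0,0,-0.009,0.152,-4,0,0, 0,0,-0.011,0.19,-4,0,0, 0,0,-0.013,0.225,-4,0,0, 0,0,-0.0155,0.255,-4,0,0, 0,0,-0.0155,0.272,-4,0,0, 0,0,-0.0155,0.28,-4,0,0, 0,0,-0.0155,0.28,-4,0,0, 0,0,-0.0155,0.28,-4,0,0]'; python3 - <<'E'
from h import *
o=ctrl.get_obs();R=Ro.from_rotvec(o['tool_rot']).as_matrix();print(R,(np.array([.5330,-.3141,.028])-o['tool_pos'])@R)
E
```

```text
t: 27.55
tool_pos: [0.5343, -0.3056, 0.1289]
tool_rot: [1.083, 1.288, -1.082]
contact_force: [-0.1, -0.3, -1.6]
opening: 0.055
[[-0.0013  0.9854  0.1704]
 [ 0.0019  0.1704 -0.9854]
 [-1.     -0.001  -0.0021]] [ 0.1009 -0.0026  0.0084]
```

```bash
python3 -m handwheel '[0,0.02,-0.0035,0.008,0,0,0, 0,0.05,-0.0035,0.008,0,0,0, 0,0.07,-0.0035,0.008,0,0,0, 0,0.075,-0.0035,0.008,0,0,0, 0,0.075,-0.0035,0.008,0,0,0, 0,0.075,-0.0035,0.008,0,0,0]'; python3 - <<'E'
from h import *
o=ctrl.get_obs();R=Ro.from_rotvec(o['tool_rot']).as_matrix();print(o['tool_pos'],R,(np.array([.5330,-.3141,.0275])-o['tool_pos'])@R)
E
```

```text
t: 28.05
tool_pos: [0.5331, -0.3144, 0.0555]
tool_rot: [1.081, 1.285, -1.081]
contact_force: [0.4, 0.4, -1.1]
opening: 0.0547
[ 0.5331 -0.3144  0.0555] [[ 0.0005  0.9852  0.1715]
 [-0.0001  0.1715 -0.9852]
 [-1.      0.0004  0.0002]] [ 0.028  -0.     -0.0003]
```

```bash
python3 -m handwheel '[0,0.01,0,0,0,0,0, 0,0.017,0,0,0,0,0, 0,0.021,0,0,0,0,0, 0,0.023,0,0,0,0,0, 0,0.024,0,0,0,0,0, 0,0.025,0,0,0,0,0, 0,0.026,0,0,0,0,0, 0,0.027,0,0,0,0,0, 0,0.0275,0,0,0,0,0, 0,0.0275,0,0,0,0,0]'; python3 - <<'E'
from h import *
o=ctrl.get_obs();R=Ro.from_rotvec(o['tool_rot']).as_matrix();print(o['tool_pos'],(np.array([.5330,-.3141,.0275])-o['tool_pos'])@R)
E
```

```text
t: 28.88
tool_pos: [0.5326, -0.3154, 0.0275]
tool_rot: [1.082, 1.285, -1.082]
contact_force: [1.1, 0.0, -1.4]
opening: 0.0548
[ 0.5326 -0.3154  0.0275] [ 0.      0.0006 -0.0012]
```

```bash
python3 -m handwheel '[0,0.0005,0,-0.001,0,0,0, 0,0.001,0,-0.001,0,0,0, 0,0.001,0,-0.001,0,0,0]';python3 -m handwheel '[0,0.0005,0,0,0,0,0, 0,0.0005,0,0,0,0,0, 0,0.0005,0,0,0,0,0]'
```

```text
t: 29.13
tool_pos: [0.5328, -0.3152, 0.0275]
tool_rot: [1.081, 1.283, -1.083]
contact_force: [-1.4, -1.2, 4.6]
opening: 0.0546
t: 29.38
tool_pos: [0.5328, -0.3152, 0.0275]
tool_rot: [1.081, 1.284, -1.083]
contact_force: [-4.0, -0.7, 7.1]
opening: 0.0548
```

```bash
python3 -m handwheel '[0,-0.001,0,0,0,0,0, 0.7,-0.001,0,0,0,0,0, 0.9,-0.001,0,0,0,0,0, 0.9,-0.001,0,0,0,0,0, 0.9,-0.001,0,0,0,0,0, 0.9,-0.001,0,0,0,0,0]';  python3 -m handwheel '[0.9,-0.02,0,0,0,0,0, 0.9,-0.06,0,0,0,0,0, 0.9,-0.1,0,0,0,0,0, 1,-0.14,0,0,0,0,0, 1,-0.18,0,0,0,0,0,1,-0.22,0,0,0,0,0,1,-0.22,0,0,0,0,0,1,-0.22,0,0,0,0,0,1,-0.22,0,0,0,0,0]'; python3 - <<'E'
from h import *
im,d,pose=shoot('wrist','w9'); X=world('wrist',d,pose)
def rect(m,z):
    m=m.astype(np.uint8);cs,_=cv2.findContours(m,cv2.RETR_EXTERNAL,cv2.CHAIN_APPROX_NONE)
    for c in cs:
        if cv2.contourArea(c)<100: continue
        w=(onplane('wrist',c[:,0].astype(float),z,pose)[:,:2]*1000).astype(np.float32); print(z,cv2.minAreaRect(w))
roi=(X[...,0]>.42)&(X[...,0]<.60)
Z=X[...,2];Y=X[...,1]
for zl,y0,y1,z in((.056,-.13,-.04,.059),(.075,-.2,-.13,.079),(.069,-.276,-.2,.073),(.055,-.36,-.276,.059),(.024,-.4,0,.028)):
    rect(roi&(Z>zl)&(Z<(.09 if z>.03 else .034))&(Y>y0)&(Y<y1),z)
print(pose); shoot('top','top9')
im=cv2.imread('pics/top9.png'); cv2.imwrite('pics/top9z.png',cv2.resize(im[120:260,150:500],None,fx=2.2,fy=2.2,interpolation=cv2.INTER_CUBIC))
E
```

```text
t: 29.88
tool_pos: [0.5322, -0.314, 0.0264]
tool_rot: [1.082, 1.286, -1.082]
contact_force: [-0.4, 0.5, -0.6]
opening: 0.077
t: 30.63
tool_pos: [0.5322, -0.3141, 0.2463]
tool_rot: [1.082, 1.286, -1.082]
contact_force: [-0.5, 0.1, -0.9]
opening: 0.0855
0.079 ((506.3861083984375, -167.11619567871094), (39.99543380737305, 38.95969772338867), 72.14155578613281)
0.073 ((518.870361328125, -239.3629150390625), (41.514442443847656, 41.9433479309082), 9.766958236694336)
0.059 ((531.564453125, -313.8280029296875), (55.017433166503906, 55.119022369384766), 22.49067497253418)
0.028 ((538.1672973632812, -350.475830078125), (79.37340545654297, 6.351948261260986), 9.792974472045898)
0.028 ((526.5785522460938, -276.7447814941406), (78.23287963867188, 4.945497512817383), 9.792343139648438)
0.028 ((514.6458129882812, -204.27645874023438), (78.01656341552734, 5.985589981079102), 9.86276626586914)
0.028 ((501.95343017578125, -130.5019989013672), (78.867431640625, 6.496443748474121), 9.785440444946289)
(array([ 0.5322, -0.3141,  0.2463]), array([ 1.0824,  1.2857, -1.0823]))
```

View pics/w9.png

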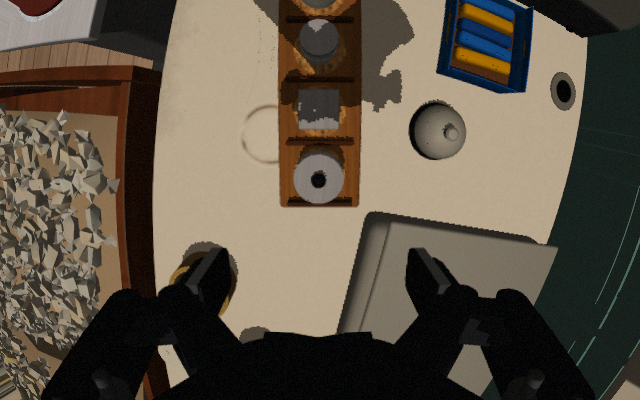

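View pics/top9z.png

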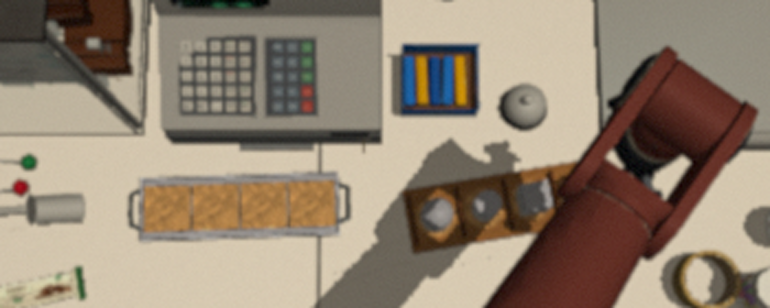

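```bash
python3 -c "
from station import ctrl
print(ctrl.finish_job(), ctrl.get_obs()['t'])"
```

```text
the job is handed in; nothing more can be done
the job is handed in; nothing more can be done
```

All four canisters are in the rack in reverse order and the job is handed in, at about 31 s on the clock. From left to right, the tray held knob, square, slim, dome. The rack now holds dome, slim, square, knob.

- **Placing:** Each canister was lowered until the wrist felt 7 to 17 N of contact, eased up about 1 mm and then released.
- **Upright and centred:** The last pictures show all four upright. Measured against the bay midpoints, the knob canister is about 1 mm off centre, and the square and slim ones about 2 mm. The dome is also about 1 mm off, but from an earlier picture, because the last wrist picture cut it off.
- **Disagreement between checks:** Single readings of the same object from different views differed by up to about 2 mm, so offsets of this size are within measurement error.
- **Bystanders:** The robot never touched the bell, tape roll or scoop, and they look unmoved in the pictures. I did not measure their positions.

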